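# Open the child-safe tool drawer

## Task

Open the child-safe drawer of sharp tools on the counter. First slide the small cup that stands in front of it along the counter, only pushing it (not gripping, lifting or tipping it), until it is clear of the way the drawer will come out. Then press the two catch keys on top of the chest down together, one fingertip on each, keep both down until the drawer has sprung all the way out by itself, and let the keys come up again; leave the drawer and everything else on the counter alone.

Things in the scene. Friction and masses are not known exactly. Their poses are not given: they have to be found in the camera images.
- tool_chest: Low plywood chest fixed to the counter, 180 mm wide (y), 130 mm deep (x), 80 mm high, with one drawer; origin at the centre of its underside on the counter. Its own +y points to the left end of the chest seen from the robot, and its drawer comes out along its own -x, the side that faces roughly to the robot. An aluminium plate on its top, 116 mm by 50 mm and 5 mm thick, carries the two keys. Both catches must be out at once to free the drawer: either key alone does nothing
- key_left (a joint): How far the left catch key (the chest's +y side) is down: 0 up, 0.008 m fully down on its stop. The spring pushes back with about 2 N at the top and 4 N at the bottom; the catch lets go from 0.005 m, and the key comes up by itself when let go
- key_left_top (a point): Centre of the top face of the left key: a black oblong cap, 30 mm wide along the chest's y and 34 mm along its x, its top 96 mm above the counter when up and 88 mm when down (3 mm above the plate). The two keys' centres are 64 mm apart along the chest's y; the point moves down with the key
- key_right (a joint): The same for the right catch key (the chest's -y side)
- key_right_top (a point): Centre of the top face of the right key, equal to the left one
- drawer (a joint): How far the drawer has come out: 0 shut, 0.065 m fully out on its stop. While both keys are down a spring drives it out, slowed by a damper, in between 1 and 2 s; if a key is let up before that, its catch stops the drawer part-way and both keys must be pressed again
- drawer_front (a point): Centre of the outer face of the drawer front, a plain wooden panel 176 mm wide along the chest's y and 62 mm high, from 7 to 69 mm above the counter; when shut it is 77 mm from the chest's origin along the chest's -x. The point moves out with the drawer
- small_cup: The small unglazed straight-sided cup without a handle that stands in front of the drawer: about 60 mm across, 51 mm high, 0.13 to 0.26 kg, open at the top; origin at the centre of its underside, its z up
- stilt: Three-legged kiln stilt, 48 mm across, 21 mm high, standing on the chest's top behind the keys; leave it
- glaze_bottle: Squeeze bottle 37 mm across, 98 mm high, beside the chest on its left; leave it
- small_bowl: Small bowl 68 mm across, 43 mm high, beside the chest on its right; leave it
- bird: Unglazed bird figure 52 by 120 mm, 76 mm high, on the counter to the left; leave it
- handled_cup: Wide cup with a handle, 90 by 124 mm, 67 mm high, on the counter to the right; leave it
- egg_cup_loose: Egg cup 56 mm across, 58 mm high, at the front right; leave it
- tripod: Three-legged kiln stilt, 59 mm across, 21 mm high, on the counter at the front left; leave it

How it is judged:
By the outcome, as a careful person would: the job done as asked, in the order asked, and still so for the second after the job is handed in, with the robot touching nothing.
It also fails if it takes over 45 s, if anything falls off the work surface, if the arm or the gripper's body presses on something with over 40 N, if the wrist force passes 120 N, or if a joint passes its speed limit or range.

## Robot

A 6-joint arm with a two-finger parallel gripper is mounted at the origin on a cart in front of the work surface, level with it; the furniture and walls round the work are solid. World frame = base frame: x ahead of the robot, y to its left, z up, the work surface at z = 0. Lengths are in m, angles in rad, forces in N, time in s.
With the tool pointing down it reaches from about 0.3 to 0.85 m from the base axis. Payload 5.4 kg.
Tool frame: the origin (TCP) lies at the very end of the fingers, on their centre line; the grasp point (between the pads) lies 19 mm behind it; z points along the fingers, y is the line along which they close (so a half turn about z gives the same grasp; the last joint's range is limited). The gripper opens to 85 mm and grips with 20 to 120 N. Pads are 22 mm wide; open, the fingers measure 114 mm over their backs; the gripper's body (76 mm by 85 mm) begins 54 mm behind the grasp point. The pads swing forward as they close: fully open they stand 13 mm farther back than shut.
Start: joints at [-1.338, 0.158, 1.597, -0, 1.386, -0.21], TCP at [0.246, -0.52, 0.209] pointing down, gripper open.
Joint ranges: [-2.91, 2.91], [-0.94, 2.29], [0.18, 2.7], [-1.29, 4.43], [0.17, 2.64], [-3, 3]. Speed limits (rad/s): [2.57, 2.57, 3.14, 3.14, 3.14, 3.14].

## Interface

Orientations are given as a unit quaternion [x, y, z, w].
In Python, from cell import * gives the robot as it stands.
- The arm moves only by the tool play_rows, never from a script. Its argument "commands" is a list of rows, each an object with "translation": the shift along the tool's x, y, z in mm, a list of three; "rot": the turn, a rotation vector about the tool's x, y, z in rad, a list of three. In form: [{"translation": [x, y, z], "rot": [rx, ry, rz]}, ...]. A call has exactly 8 rows; each row is the pose to reach, as a shift and turn from the pose commanded when the call began, along the tool's axes at that moment; what a row does not reach only later rows make up. A row lasts 1/12 s, in which the tool goes at most 41.7 mm and 7.16 degrees, less where a joint would pass 70% of its speed; a pose out of reach is approached as far as the arm can. A call with a gripper value outside its range is refused whole. "jaw" is the gripper command: -1 is shut, 1 is fully open, values between are in proportion, set as the call begins (left out, the last holds). The fingers move at their own pace and stop on an object; the grip force is fixed at half the most. Time passes only in rows, so rows that repeat a pose let the fingers close, or fill a call up. It gives the time, the measured TCP pose, the force, the opening and the grip force at its end, in the units of the state.
- get_obs(): the state, without advancing time (a new reading comes with each control period).
- camera(name): name is "scene" or "top" or "wrist"; returns (picture, depth): 384x512x3 uint8, red, green, blue; 384x512 float32, m along the optical axis (not along the pixel's ray), 0 where there is no reading.
- camera_model(name): a dict with "fx", "fy", "cx", "cy" (pixels), "rvec" (rotation vector, rad) and "tvec" (3), from world to camera coordinates, as OpenCV has them; the wrist camera has in their place "T_tool_cam" (4x4, takes a point from camera to tool coordinates, whose origin is the TCP and whose axes are the flange's). Camera axes: x right, y down, z forward; pixel columns grow to the right and rows downward; lengths in m; the calibration is good to about 2 mm. A picture is of the moment at which its call begins: read the wrist's pose just before it. camera_model takes no time and is no camera call.
- sign_off(): hands the job in; it is judged then, once.
Trained networks look in the newest picture that a camera, given by its name, has taken for a name from the list of things; names that differ only in an ending like _2 or _b are one class to them, and where a whole thing is asked for, a point or a joint stands for the part that bears it (a point fixed in the world has none). Each returns a list of dicts, best first, with "score" (0 to 1); they miss things now and then, are a little off and sometimes report something else, mostly with a low value. They report only what shows in the picture. A call takes as long as a camera call.
- recognise(query, camera): "bbox" ([left, top, right, bottom] as shares, 0 to 1, of the picture: columns of its width, rows of its height, round what is visible of it).
- regions_of(query, camera): "region" (384x512 bool, what is visible of it) and "bbox" ([left, top, right, bottom] as shares, 0 to 1, of the picture: columns of its width, rows of its height, round what is visible of it).
- spot_point(query, camera): "point" ([column, row] as shares, 0 to 1, of the picture: columns of its width, rows of its height: a listed point, or the origin of a listed thing).
The state is a dict: "t": time; "joint_pos": joint angles; "qvel": joint speeds; "joint_torque": joint torques, N m; "tool_pos": TCP position; "tcp_rot": TCP orientation; "wrist_force": force on the tool from outside, world axes, zero at the start; "moment": the same for the moment, N m; "opening": finger opening in m; "grip_force": force on a finger pad.
Only numpy, scipy, OpenCV 4.12 (cv2) and the standard library are available. Lean on these libraries where they do the work, as an engineer would, in place of code of your own. Each camera call takes 0.05 s, during which the arm holds its last target. There are 200 camera calls.

## Working session

There is one attempt and no reset: what is moved stays moved. The work goes in short steps, Python scripts to look and compute and a tool call to move; the robot and the scene stay as the last step left them, time stands still between calls to the robot, and variables do not carry over. Pictures are saved under pics/ and viewed, at most 10 in all, crops included, and the job is handed in when it is done.

Besides the shell and the picture viewer there is one more tool, called after "Call:" in YAML: its name, and indented under it one key for each argument. play_rows: Moves the arm, as the interface text tells. Its arguments: {"type":"object","properties":{"commands":{"type":"array","items":{"type":"object","properties":{"translation":{"type":"array","items":{"type":"number"}},"rot":{"type":"array","items":{"type":"number"}}}}},"jaw":{"type":"number"}},"required":["commands"]}

```bash
mkdir -p pics; cat > h.py <<'E'
from cell import *
import numpy as np, cv2
from scipy.spatial.transform import Rotation as R
def toworld(cam,uv,depth=None,z=None,pose=None):
    m=camera_model(cam); uv=np.atleast_2d(uv).astype(float)
    ray=np.c_[(uv[:,0]-m['cx'])/m['fx'],(uv[:,1]-m['cy'])/m['fy'],np.ones(len(uv))]
    if 'rvec' in m:
        Rm=cv2.Rodrigues(np.array(m['rvec'],float))[0]; Rw=Rm.T; o=-Rm.T@np.array(m['tvec']).ravel()
    else:
        T=np.array(m['T_tool_cam']); Rt=R.from_quat(pose[1]).as_matrix()
        Rw=Rt@T[:3,:3]; o=Rt@T[:3,3]+pose[0]
    d=ray@Rw.T
    s=np.array(depth)[:,None] if depth is not None else ((z-o[2])/d[:,2])[:,None]
    return o+d*s
E
cat > a.py <<'E'
from h import *
o=get_obs(); print(o['t'],o['tool_pos'],o['tcp_rot'],o['opening'])
P={}
for c in('top','scene'):
    p,d=camera(c); P[c]=d
    cv2.imwrite(f'pics/{c}1.png',p[:,:,::-1])
    for q,z in(('key_left_top',.096),('key_right_top',.096),('drawer_front',.038),('small_cup',0)):
        for r in spot_point(q,c)[:2]:
            uv=np.array(r['point'])*[512,384]
            print(c,q,round(r['score'],2),uv.round(),toworld(c,uv,z=z).round(4)[0])
    for q in('small_cup','key_left','key_right','tool_chest','glaze_bottle','small_bowl','bird','handled_cup','egg_cup_loose','tripod'):
        for r in regions_of(q,c)[:1]:
            v,u=np.nonzero(r['region']&(d>0))
            w=toworld(c,np.c_[u,v],depth=d[v,u])
            print(c,q,round(r['score'],2),'med',np.median(w,0).round(3),'lo',np.percentile(w,3,0).round(3),'hi',np.percentile(w,97,0).round(3))
print(get_obs()['t'])
E
python3 a.py
```

```text
0.0 [ 0.24616424 -0.51889924  0.20838526] [ 9.75595129e-01  2.19574963e-01 -6.83838582e-06 -9.90260336e-04] 0.08566720850320543
top key_left_top 0.53 [242. 195.] [0.5269 0.0074 0.096 ]
top key_right_top 0.5 [262. 197.] [ 0.523  -0.0587  0.096 ]
top drawer_front 0.56 [253. 210.] [ 0.4877 -0.0276  0.038 ]
top drawer_front 0.45 [340. 193.] [ 0.5491 -0.3346  0.038 ]
top small_cup 0.84 [262. 229.] [ 0.427  -0.0597  0.    ]
top small_cup 0.24 [363. 231.] [ 0.421  -0.4171  0.    ]
top small_cup 0.72 med [ 0.43  -0.068  0.008] lo [ 0.399 -0.093  0.001] hi [ 0.452 -0.042  0.052]
top key_left 0.54 med [0.525 0.012 0.095] lo [ 0.511 -0.002  0.081] hi [0.542 0.022 0.099]
top tool_chest 0.67 med [ 0.549 -0.025  0.081] lo [ 0.488 -0.107  0.039] hi [0.626 0.066 0.096]
top small_bowl 0.61 med [ 0.601 -0.182  0.019] lo [ 0.565 -0.209  0.003] hi [ 0.624 -0.151  0.044]
top bird 0.55 med [0.574 0.371 0.056] lo [0.548 0.335 0.03 ] hi [0.614 0.408 0.076]
top handled_cup 0.59 med [ 0.573 -0.344  0.026] lo [ 0.508 -0.376 -0.   ] hi [ 0.611 -0.291  0.067]
top egg_cup_loose 0.72 med [ 0.426 -0.425  0.034] lo 
[... 588 characters left out ...]
08 -0.     0.082] hi [0.54  0.026 0.096]
scene key_right 0.71 med [0.52  0.016 0.093] lo [ 0.507 -0.01   0.082] hi [0.541 0.026 0.096]
scene tool_chest 0.77 med [0.513 0.013 0.075] lo [ 0.485 -0.101  0.011] hi [0.617 0.07  0.093]
scene glaze_bottle 0.57 med [0.581 0.125 0.045] lo [0.574 0.109 0.007] hi [0.595 0.136 0.083]
scene small_bowl 0.64 med [ 0.604 -0.199  0.031] lo [ 0.559 -0.212  0.015] hi [ 0.623 -0.171  0.04 ]
scene bird 0.61 med [0.566 0.377 0.06 ] lo [0.548 0.343 0.042] hi [0.6   0.411 0.074]
scene handled_cup 0.4 med [0.513 0.016 0.075] lo [ 0.485 -0.101  0.009] hi [0.618 0.07  0.093]
scene tripod 0.59 med [0.407 0.386 0.012] lo [ 0.38   0.371 -0.002] hi [0.43  0.416 0.015]
1.5
```

```bash
cat > b.py <<'E'
from h import *
p,d=camera('top')
v,u=np.nonzero(d>0); w=toworld('top',np.c_[u,v],depth=d[v,u])
near=(abs(w[:,0]-.55)<.13)&(abs(w[:,1]+.02)<.13)
for lo,hi in((.076,.105),(.0905,.105)):
    s=near&(w[:,2]>lo)&(w[:,2]<hi)&(w[:,1]<.085)
    if lo>.08: s&=(w[:,0]<.56)
    r=cv2.minAreaRect(w[s,:2].astype(np.float32)*1000); print(lo,r,s.sum(),cv2.boxPoints(r).round())
    print(w[s].mean(0))
s=near&(w[:,2]>.035)&(w[:,2]<.06)&(w[:,0]<.465)
print('cup',cv2.minEnclosingCircle(w[s,:2].astype(np.float32)*1000),s.sum())
im=p[130:260,190:330,::-1]; cv2.imwrite('pics/c1.png',cv2.resize(im,None,fx=5,fy=4.6,interpolation=cv2.INTER_CUBIC))
print(get_obs()['t'])
E
python3 b.py
```

```text
0.076 ((583.5222778320312, -39.05084991455078), (218.90771484375, 192.64871215820312), 89.96766662597656) 2285 [[ 487. -148.]
 [ 680. -149.]
 [ 680.   70.]
 [ 487.   70.]]
[ 0.56169886 -0.02418994  0.08306767]
0.0905 ((526.4183959960938, -21.49819564819336), (93.40355682373047, 47.73384094238281), 89.2828369140625) 180 [[502. -68.]
 [550. -68.]
 [551.  25.]
 [503.  25.]]
[ 0.5269751  -0.02132714  0.09594282]
cup ((427.75482177734375, -67.34281921386719), 29.647531509399414) 45
1.55
```

View pics/c1.png

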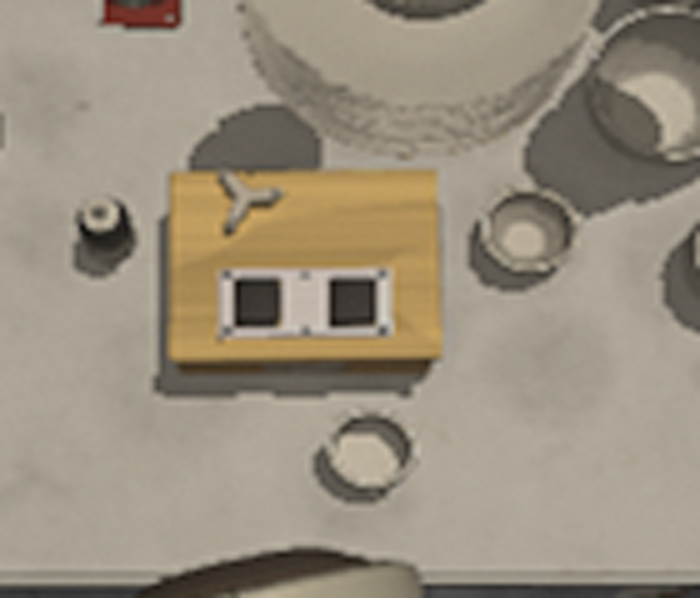

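View pics/scene1.png

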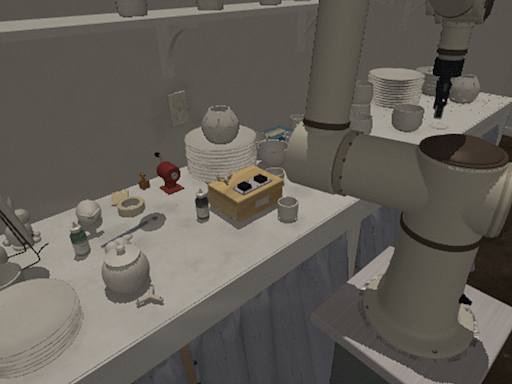

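```bash
cat > g.py <<'E'
from h import *
import sys
# target x y z, tool-y heading deg (tool down)
x,y,z,a=map(float,sys.argv[1:5]); a=np.radians(a)
o=get_obs(); Rc=R.from_quat(o['tcp_rot']); M=Rc.as_matrix()
ty=np.array([np.cos(a),np.sin(a),0]); tz=np.array([0,0,-1.]); T=np.c_[np.cross(ty,tz),ty,tz]
print('t',o['t'],'pos',o['tool_pos'].round(4) if hasattr(o['tool_pos'],'round') else o['tool_pos'],'F',np.round(o['wrist_force'],1))
print('tr',(M.T@(np.array([x,y,z])-o['tool_pos'])*1000).round(1),'rot',R.from_matrix(M.T@T).as_rotvec().round(3), 'q',np.round(o['joint_pos'],2))
E
python3 g.py .428 .005 .15 0
```

```text
t 1.55 pos [ 0.2464 -0.5195  0.2094] F [ 0.1 -0.8 -0.3]
tr [ 388.9 -396.1   59.4] rot [ 0.     0.    -1.128] q [-1.34  0.16  1.6   0.    1.39 -0.21]
```

Call:
play_rows:
  commands:
    - {"translation":[389,-396,59],"rot":[0,0,-1.128]}
    - {"translation":[389,-396,59],"rot":[0,0,-1.128]}
    - {"translation":[389,-396,59],"rot":[0,0,-1.128]}
    - {"translation":[389,-396,59],"rot":[0,0,-1.128]}
    - {"translation":[389,-396,59],"rot":[0,0,-1.128]}
    - {"translation":[389,-396,59],"rot":[0,0,-1.128]}
    - {"translation":[389,-396,59],"rot":[0,0,-1.128]}
    - {"translation":[389,-396,59],"rot":[0,0,-1.128]}
  jaw: -0.29

```text
t: 2.22
tool_pos: [0.3552, -0.2046, 0.1742]
tcp_rot: [0.749, 0.662, 0.0, 0.0]
wrist_force: [1.1, -0.2, -0.2]
opening: 0.0305
grip_force: 0.0
```

```bash
python3 g.py .428 .005 .12 0
```

```text
t 2.2167 pos [ 0.3552 -0.2046  0.1742] F [ 1.1 -0.2 -0.2]
tr [217.   46.6  54.1] rot [ 0.001  0.001 -0.123] q [-0.82 -0.27  2.08  0.    1.33 -0.7 ]
```

Call:
play_rows:
  commands:
    - {"translation":[217,47,54],"rot":[0,0,-0.123]}
    - {"translation":[217,47,54],"rot":[0,0,-0.123]}
    - {"translation":[217,47,54],"rot":[0,0,-0.123]}
    - {"translation":[217,47,54],"rot":[0,0,-0.123]}
    - {"translation":[217,47,54],"rot":[0,0,-0.123]}
    - {"translation":[217,47,54],"rot":[0,0,-0.123]}
    - {"translation":[217,47,54],"rot":[0,0,-0.123]}
    - {"translation":[217,47,54],"rot":[0,0,-0.123]}

```text
t: 2.88
tool_pos: [0.429, 0.0037, 0.1199]
tcp_rot: [0.708, 0.706, -0.0, -0.0]
wrist_force: [-0.2, 0.2, 0.2]
opening: 0.0303
grip_force: 0.0
```

```bash
cat > c.py <<'E'
from h import *
import sys
o=get_obs(); pose=(o['tool_pos'],o['tcp_rot'])
p,d=camera('wrist'); cv2.imwrite(f'pics/{sys.argv[1]}.png',p[:,:,::-1])
v,u=np.nonzero(d>0); w=toworld('wrist',np.c_[u,v],depth=d[v,u],pose=pose)
c=(w[:,2]>.04)&(w[:,2]<.056)&(w[:,0]<.468)&(w[:,0]>.38)&(w[:,1]<-.03)
if c.sum()>9: print('cup',cv2.minEnclosingCircle(w[c,:2].astype(np.float32)*1000),c.sum())
for lo,hi in((.072,.083),(.092,.099)):
    s=(w[:,2]>lo)&(w[:,2]<hi)&(w[:,0]>.46)&(w[:,0]<.63)&(w[:,1]<.09)&(w[:,1]>-.13)
    if s.sum()>9: print(lo,s.sum(),w[s].min(0).round(4),w[s].max(0).round(4),cv2.minAreaRect(w[s,:2].astype(np.float32)*1000))
E
python3 c.py w1; python3 g.py .428 .005 .018 0
```

```text
cup ((428.4212646484375, -64.82368469238281), 30.733333587646484) 1079
0.072 23690 [ 0.487 -0.11   0.073] [0.63  0.073 0.083] ((558.8360595703125, -18.496170043945312), (142.3204345703125, 182.6556854248047), 0.661034345626831)
0.092 3424 [ 0.5109 -0.0578  0.092 ] [0.6126 0.0344 0.0988] ((562.0422973632812, -12.007530212402344), (104.33321380615234, 87.9915542602539), 5.522322654724121)
t 2.9333 pos [0.4293 0.0028 0.1203] F [ 0.5 -0.1 -0.7]
tr [  2.3  -1.3 102.3] rot [ 0.     0.    -0.004] q [-0.28 -0.14  2.08 -0.    1.2  -0.27]
```

View pics/w1.png

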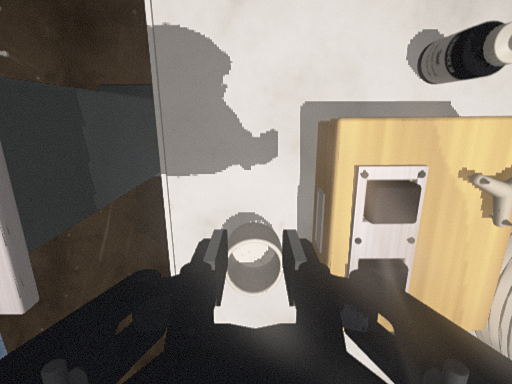

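Call:
play_rows:
  commands:
    - {"translation":[2,-1,35],"rot":[0,0,0]}
    - {"translation":[2,-1,70],"rot":[0,0,0]}
    - {"translation":[2,-1,95],"rot":[0,0,0]}
    - {"translation":[2,-1,102],"rot":[0,0,0]}
    - {"translation":[-5,-1,102],"rot":[0,0,0]}
    - {"translation":[-15,-1,102],"rot":[0,0,0]}
    - {"translation":[-22,-1,102],"rot":[0,0,0]}
    - {"translation":[-29,-1,102],"rot":[0,0,0]}

```text
t: 3.6
tool_pos: [0.43, -0.0282, 0.0202]
tcp_rot: [0.709, 0.705, 0.001, 0.002]
wrist_force: [0.6, 0.3, -0.3]
opening: 0.0306
grip_force: 0.0
```

Call:
play_rows:
  commands:
    - {"translation":[-7,0,0],"rot":[0,0,0]}
    - {"translation":[-14,0,0],"rot":[0,0,0]}
    - {"translation":[-21,0,0],"rot":[0,0,0]}
    - {"translation":[-29,0,0],"rot":[0,0,0]}
    - {"translation":[-37,0,0],"rot":[0,0,0]}
    - {"translation":[-45,0,0],"rot":[0,0,0]}
    - {"translation":[-53,0,0],"rot":[0,0,0]}
    - {"translation":[-61,0,0],"rot":[0,0,0]}

```text
t: 4.27
tool_pos: [0.4282, -0.0875, 0.0187]
tcp_rot: [0.709, 0.705, 0.001, 0.0]
wrist_force: [-0.2, 5.5, 5.4]
opening: 0.0303
grip_force: 3.2
```

```bash
cat > d.py <<'E'
from h import *
p,d=camera('top')
v,u=np.nonzero(d>0); w=toworld('top',np.c_[u,v],depth=d[v,u])
for r in spot_point('small_cup','top')[:2]: print(r['score'],toworld('top',np.array(r['point'])*[512,384],z=0).round(4))
im=p[130:260,190:330,::-1]; cv2.imwrite('pics/c2.png',cv2.resize(im,None,fx=5,fy=4.6))
E
python3 d.py;python3 g.py .428 -.142 .018 0
```

```text
0.68 [[0.5452 0.006  0.    ]]
0.61 [[ 0.4287 -0.1098  0.    ]]
t 4.3667 pos [ 0.4281 -0.0886  0.0185] F [-0.9 -0.8  0.5]
tr [-53.4   0.2   0.6] rot [ 0.001  0.001 -0.006] q [-0.48  0.06  2.12 -0.    0.96 -0.48]
```

View pics/c2.png

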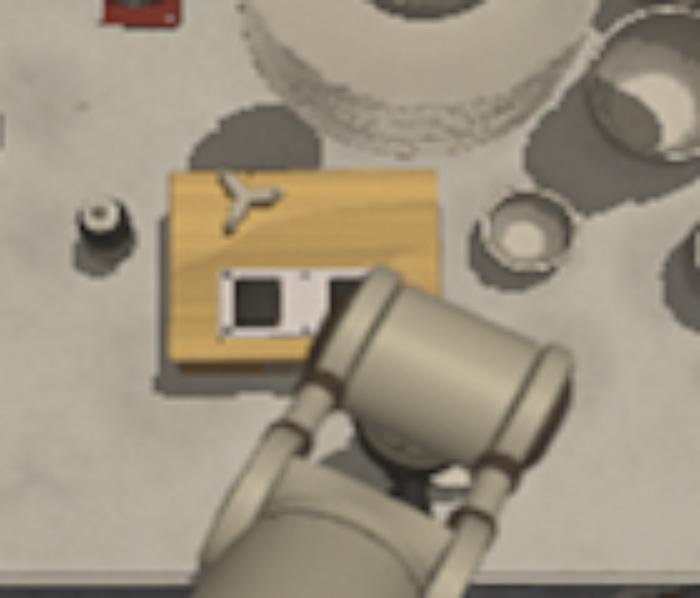

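The cup is moving ahead of the fork (bit of it seen at crop (455,480)); continuing.

Call:
play_rows:
  commands:
    - {"translation":[-7,0,0],"rot":[0,0,0]}
    - {"translation":[-15,0,0],"rot":[0,0,0]}
    - {"translation":[-23,0,0],"rot":[0,0,0]}
    - {"translation":[-31,0,0],"rot":[0,0,0]}
    - {"translation":[-39,0,0],"rot":[0,0,0]}
    - {"translation":[-47,0,0],"rot":[0,0,0]}
    - {"translation":[-53,0,0],"rot":[0,0,0]}
    - {"translation":[-57,0,0],"rot":[0,0,0]}

```text
t: 5.03
tool_pos: [0.4274, -0.1451, 0.0181]
tcp_rot: [0.709, 0.705, -0.0, 0.0]
wrist_force: [0.3, 2.7, 3.2]
opening: 0.0303
grip_force: 1.5
```

Call:
play_rows:
  commands:
    - {"translation":[5,0,0],"rot":[0,0,0]}
    - {"translation":[18,0,0],"rot":[0,0,0]}
    - {"translation":[35,0,0],"rot":[0,0,0]}
    - {"translation":[40,0,-40],"rot":[0,0,0]}
    - {"translation":[40,0,-80],"rot":[0,0,0]}
    - {"translation":[40,0,-120],"rot":[0,0,0]}
    - {"translation":[40,0,-150],"rot":[0,0,0]}
    - {"translation":[40,0,-150],"rot":[0,0,0]}

```text
t: 5.7
tool_pos: [0.4317, -0.1062, 0.1754]
tcp_rot: [0.709, 0.706, 0.002, 0.007]
wrist_force: [0.4, -0.1, 0.4]
opening: 0.0306
grip_force: 0.0
```

```bash
python3 d.py; cat >> d.py <<'E'
E
python3 c.py w2; python3 g.py .48 -.02 .17 -90
```

```text
0.6 [[ 0.4215 -0.174   0.    ]]
cup ((427.1934814453125, -180.4492645263672), 30.36674690246582) 823
0.072 22669 [ 0.4873 -0.1113  0.0723] [0.63   0.0523 0.083 ] ((558.631103515625, -29.538909912109375), (142.7233123779297, 163.60984802246094), 0.007685944903641939)
0.092 4504 [ 0.5114 -0.0663  0.092 ] [0.6235 0.038  0.0989] ((567.8973388671875, -15.647953033447266), (120.06614685058594, 95.64201354980469), 5.798027515411377)
t 5.85 pos [ 0.4273 -0.1039  0.1676] F [-0.5 -0.  -0.3]
tr [84.1 52.3 -2.5] rot [-0.000e+00  1.000e-03  1.566e+00] q [-0.51 -0.17  2.01 -0.    1.3  -0.51]
```

```bash
python3 g.py .51 -.0205 .17 90
```

```text
t 5.85 pos [ 0.4273 -0.1039  0.1676] F [-0.5 -0.  -0.3]
tr [83.8 82.3 -2.5] rot [-1.000e-03 -0.000e+00 -1.576e+00] q [-0.51 -0.17  2.01 -0.    1.3  -0.51]
```

Call:
play_rows:
  commands:
    - {"translation":[84,82,-2],"rot":[0,0,-1.576]}
    - {"translation":[84,82,-2],"rot":[0,0,-1.576]}
    - {"translation":[84,82,-2],"rot":[0,0,-1.576]}
    - {"translation":[84,82,-2],"rot":[0,0,-1.576]}
    - {"translation":[84,82,-2],"rot":[0,0,-1.576]}
    - {"translation":[84,82,-2],"rot":[0,0,-1.576]}
    - {"translation":[84,82,-2],"rot":[0,0,-1.576]}
    - {"translation":[84,82,-2],"rot":[0,0,-1.576]}
  jaw: 0.18

```text
t: 6.52
tool_pos: [0.5085, -0.02, 0.1673]
tcp_rot: [0.281, 0.96, -0.0, -0.002]
wrist_force: [-0.3, -0.0, -0.1]
opening: 0.0502
grip_force: 0.0
```

```bash
python3 g.py .51 -.0205 .17 90
```

```text
t 6.5167 pos [ 0.5085 -0.02    0.1673] F [-0.3 -0.  -0.1]
tr [-1.5  0.3 -2.7] rot [-0.    -0.005 -0.569] q [-0.28  0.03  1.82 -0.    1.3  -1.28]
```

Call:
play_rows:
  commands:
    - {"translation":[-1,0,-2],"rot":[0,0,-0.569]}
    - {"translation":[-1,0,-2],"rot":[0,0,-0.569]}
    - {"translation":[-1,0,-2],"rot":[0,0,-0.569]}
    - {"translation":[-1,0,-2],"rot":[0,0,-0.569]}
    - {"translation":[-1,0,-2],"rot":[0,0,-0.569]}
    - {"translation":[-1,0,-2],"rot":[0,0,-0.569]}
    - {"translation":[-1,0,-2],"rot":[0,0,-0.569]}
    - {"translation":[-1,0,-2],"rot":[0,0,-0.569]}

```text
t: 7.18
tool_pos: [0.5102, -0.0209, 0.1708]
tcp_rot: [0.004, 1.0, 0.0, -0.001]
wrist_force: [-0.0, -0.2, 0.9]
opening: 0.0505
grip_force: 0.0
```

```bash
cat > e.py <<'E'
from h import *
o=get_obs(); pose=(o['tool_pos'],o['tcp_rot'])
p,d=camera('wrist'); cv2.imwrite('pics/w3.png',p[:,:,::-1])
v,u=np.nonzero(d>0); w=toworld('wrist',np.c_[u,v],depth=d[v,u],pose=pose)
def rect(s,n):
    m=np.zeros(d.shape,np.uint8); m[v[s],u[s]]=1
    k,l,st,_=cv2.connectedComponentsWithStats(m)
    for i in range(1,k):
        if st[i,4]<150: continue
        ss=s&(l[v,u]==i)
        print(n,st[i],w[ss].min(0).round(4),w[ss].max(0).round(4),'mean',w[ss].mean(0).round(4),'yaw',round(cv2.minAreaRect(w[ss,:2].astype(np.float32)*1000)[2],1))
rect((w[:,2]>.092)&(w[:,2]<.1)&(w[:,0]<.565),'key'); rect((w[:,2]>.072)&(w[:,2]<.0825),'top')
# fingers: points near the TCP, in tool coordinates
t=(w-pose[0])@R.from_quat(pose[1]).as_matrix()*1000
f=(t[:,2]>-40)&(t[:,2]<10)&(abs(t[:,1])<70); print('fingers tool lo/hi',[(t[f&s].min(0).round(),t[f&s].max(0).round()) for s in (t[:,1]<0,t[:,1]>0) if (f&s).any()])
E
python3 e.py; python3 g.py .5265 -.0205 .17 90
```

```text
key [ 203  197   35   35 1128] [ 0.512  -0.0667  0.092 ] [ 0.5448 -0.0366  0.0976] mean [ 0.5276 -0.0513  0.0952] yaw 0.3
key [ 274  196   33   35 1130] [ 0.5115 -0.0025  0.0921] [0.5445 0.0271 0.098 ] mean [0.5272 0.0119 0.0953] yaw 0.2
top [ 157  165  196  100 7624] [ 0.4871 -0.112   0.0722] [0.5889 0.0728 0.0824] mean [ 0.5165 -0.0181  0.0794] yaw 0.1
top [ 199  235  103   66 5668] [ 0.5558 -0.08    0.0766] [0.6324 0.0273 0.0819] mean [ 0.5915 -0.0247  0.0795] yaw 1.1
top [375 257  29  19 318] [0.5838 0.106  0.0721] [0.6045 0.1315 0.0825] mean [0.5906 0.116  0.0792] yaw 13.4
fingers tool lo/hi [(array([-11., -38., -40.]), array([ 12., -24., -24.])), (array([-11.,  26., -40.]), array([ 12.,  40., -23.]))]
t 7.2333 pos [ 0.5104 -0.0209  0.1712] F [-0.4 -0.   0.8]
tr [-16.1   0.6   1.2] rot [ 0.    -0.002 -0.008] q [-0.28  0.03  1.82 -0.    1.3  -1.84]
```

View pics/w3.png

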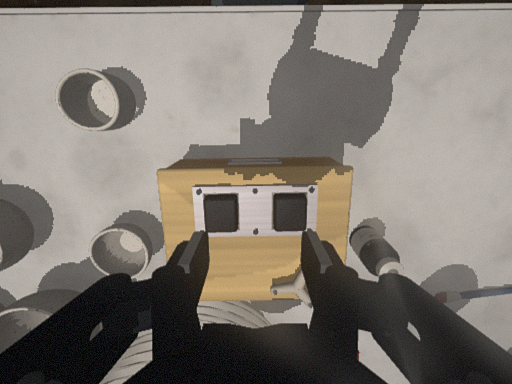

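Call:
play_rows:
  commands:
    - {"translation":[-17,1,25],"rot":[0,0,-0.008]}
    - {"translation":[-17,1,50],"rot":[0,0,-0.008]}
    - {"translation":[-17,1,64],"rot":[0,0,-0.008]}
    - {"translation":[-17,1,68],"rot":[0,0,-0.008]}
    - {"translation":[-17,1,70],"rot":[0,0,-0.008]}
    - {"translation":[-17,1,72],"rot":[0,0,-0.008]}
    - {"translation":[-17,1,72],"rot":[0,0,-0.008]}
    - {"translation":[-17,1,72],"rot":[0,0,-0.008]}

```text
t: 7.9
tool_pos: [0.5287, -0.0204, 0.1013]
tcp_rot: [-0.0, 1.0, -0.0, 0.001]
wrist_force: [-0.5, 0.6, 0.0]
opening: 0.0502
grip_force: 0.0
```

```bash
python3 g.py .5278 -.0197 .09 90
```

```text
t 7.9 pos [ 0.5287 -0.0204  0.1013] F [-0.5  0.6  0. ]
tr [ 1.   0.7 11.3] rot [-0.001  0.002  0.001] q [-0.27  0.15  1.83 -0.    1.16 -1.84]
```

Call:
play_rows:
  commands:
    - {"translation":[1,0,3],"rot":[0,0,0]}
    - {"translation":[1,0,6],"rot":[0,0,0]}
    - {"translation":[1,0,8],"rot":[0,0,0]}
    - {"translation":[1,0,10],"rot":[0,0,0]}
    - {"translation":[1,0,12],"rot":[0,0,0]}
    - {"translation":[1,0,14],"rot":[0,0,0]}
    - {"translation":[1,0,14],"rot":[0,0,0]}
    - {"translation":[1,0,14],"rot":[0,0,0]}

```text
t: 8.57
tool_pos: [0.5268, -0.0202, 0.086]
tcp_rot: [-0.001, 1.0, 0.0, -0.0]
wrist_force: [0.5, 0.1, 0.2]
opening: 0.0505
grip_force: 0.0
```

Call:
play_rows:
  commands:
    - {"translation":[0,0,1],"rot":[0,0,0]}
    - {"translation":[0,0,2],"rot":[0,0,0]}
    - {"translation":[0,0,3],"rot":[0,0,0]}
    - {"translation":[0,0,4],"rot":[0,0,0]}
    - {"translation":[0,0,5],"rot":[0,0,0]}
    - {"translation":[0,0,6],"rot":[0,0,0]}
    - {"translation":[0,0,6],"rot":[0,0,0]}
    - {"translation":[0,0,6],"rot":[0,0,0]}

```text
t: 9.23
tool_pos: [0.5269, -0.0202, 0.0801]
tcp_rot: [-0.001, 1.0, 0.0, -0.0]
wrist_force: [-0.2, -0.4, -0.7]
opening: 0.0503
grip_force: 0.0
```

```bash
sed -i 's/w3.png/w4.png/' e.py; python3 e.py
```

```text
key [ 173  213   53   54 1666] [ 0.5118 -0.0666  0.092 ] [ 0.5451 -0.0367  0.0978] mean [ 0.5234 -0.0488  0.0951] yaw 0.4
key [ 283  213   53   54 1721] [ 0.5113 -0.003   0.092 ] [0.5451 0.0272 0.0973] mean [0.5232 0.0092 0.0951] yaw 1.6
top [  102   166   304   116 16351] [ 0.4873 -0.1116  0.0726] [0.5655 0.0718 0.0825] mean [ 0.5125 -0.0196  0.0794] yaw 0.2
top [ 197  271  116   58 5729] [ 0.5565 -0.0592  0.0775] [0.6028 0.0209 0.0813] mean [ 0.5784 -0.0193  0.0795] yaw 0.3
top [440 299  31  25 268] [0.5836 0.1131 0.0721] [0.5966 0.131  0.0825] mean [0.5872 0.1216 0.0788] yaw 57.2
top [130 329  22  31 540] [ 0.6028 -0.1105  0.0776] [ 0.6321 -0.092   0.0808] mean [ 0.6188 -0.1005  0.0793] yaw 83.8
top [358 329  23  30 524] [0.6032 0.0538 0.0781] [0.6307 0.0721 0.0812] mean [0.618  0.0621 0.0795] yaw 6.3
fingers tool lo/hi [(array([-76., -70., -40.]), array([39., -0.,  6.])), (array([-76.,   0., -40.]), array([39., 70.,  7.]))]
```

View pics/w4.png

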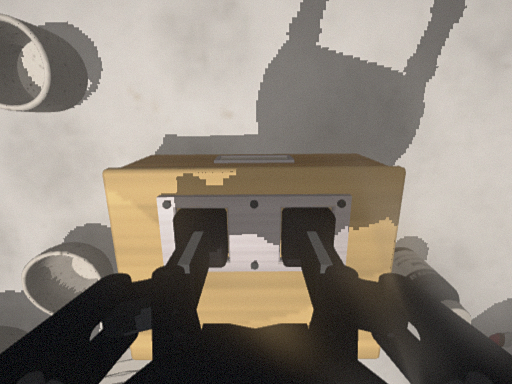

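Both fingertips hang over the keys ((195,240) and (318,240)), which are still up; the tips stand about 20 mm behind the TCP at this opening, so I continue down.

Call:
play_rows:
  commands:
    - {"translation":[-1,0,1],"rot":[0,0,0]}
    - {"translation":[-1,0,2],"rot":[0,0,0]}
    - {"translation":[-1,0,3],"rot":[0,0,0]}
    - {"translation":[-1,0,4],"rot":[0,0,0]}
    - {"translation":[-1,0,5],"rot":[0,0,0]}
    - {"translation":[-1,0,6],"rot":[0,0,0]}
    - {"translation":[-1,0,7],"rot":[0,0,0]}
    - {"translation":[-1,0,7],"rot":[0,0,0]}

```text
t: 9.95
tool_pos: [0.5278, -0.0201, 0.0729]
tcp_rot: [-0.001, 1.0, 0.0, -0.0]
wrist_force: [-0.2, 0.0, 0.1]
opening: 0.0502
grip_force: 0.0
```

Call:
play_rows:
  commands:
    - {"translation":[0,0,1],"rot":[0,0,0]}
    - {"translation":[0,0,2],"rot":[0,0,0]}
    - {"translation":[0,0,3],"rot":[0,0,0]}
    - {"translation":[0,0,4],"rot":[0,0,0]}
    - {"translation":[0,0,5],"rot":[0,0,0]}
    - {"translation":[0,0,6],"rot":[0,0,0]}
    - {"translation":[0,0,6],"rot":[0,0,0]}
    - {"translation":[0,0,6],"rot":[0,0,0]}

```text
t: 10.62
tool_pos: [0.5281, -0.0202, 0.0678]
tcp_rot: [-0.001, 1.0, -0.0, 0.0]
wrist_force: [-2.2, 1.2, 5.2]
opening: 0.05
grip_force: 2.5
```

Call:
play_rows:
  commands:
    - {"translation":[0,0,2],"rot":[0,0,0]}
    - {"translation":[0,0,3],"rot":[0,0,0]}
    - {"translation":[0,0,4],"rot":[0,0,0]}
    - {"translation":[0,0,4],"rot":[0,0,0]}
    - {"translation":[0,0,4],"rot":[0,0,0]}
    - {"translation":[0,0,4],"rot":[0,0,0]}
    - {"translation":[0,0,4],"rot":[0,0,0]}
    - {"translation":[0,0,4],"rot":[0,0,0]}

```text
t: 11.28
tool_pos: [0.5282, -0.0202, 0.064]
tcp_rot: [-0.001, 1.0, -0.0, 0.0]
wrist_force: [-3.3, 1.2, 5.8]
opening: 0.0502
grip_force: 3.5
```

Call:
play_rows:
  commands:
    - {"translation":[0,0,1],"rot":[0,0,0]}
    - {"translation":[0,0,2],"rot":[0,0,0]}
    - {"translation":[0,0,2.5],"rot":[0,0,0]}
    - {"translation":[0,0,2.5],"rot":[0,0,0]}
    - {"translation":[0,0,2.5],"rot":[0,0,0]}
    - {"translation":[0,0,2.5],"rot":[0,0,0]}
    - {"translation":[0,0,2.5],"rot":[0,0,0]}
    - {"translation":[0,0,2.5],"rot":[0,0,0]}

```text
t: 11.95
tool_pos: [0.5283, -0.0203, 0.0629]
tcp_rot: [-0.001, 1.0, -0.0, -0.0]
wrist_force: [-8.1, 0.7, 17.2]
opening: 0.0505
grip_force: 8.6
```

```bash
cat > f.py <<'E'
from h import *
import sys
o=get_obs(); pose=(o['tool_pos'],o['tcp_rot']); print(o['t'],np.round(o['wrist_force'],1))
p,d=camera('wrist'); cv2.imwrite(f'pics/{sys.argv[1]}.png',p[:,:,::-1])
v,u=np.nonzero(d>0); w=toworld('wrist',np.c_[u,v],depth=d[v,u],pose=pose)
def q(x0,x1,y0,y1,z0=-1,z1=1):
    return w[(w[:,0]>x0)&(w[:,0]<x1)&(w[:,1]>y0)&(w[:,1]<y1)&(w[:,2]>z0)&(w[:,2]<z1)]
for n,y in(('R',-.052),('L',.0123)):
    print(n,'key z near front edge',np.median(q(.513,.517,y-.01,y+.01)[:,2]).round(4))
s=q(.38,.49,-.09,.05,.055,.071); print('drawer top front x',np.percentile(s[:,0],[2,10,50]).round(4) if len(s) else None,len(s))
E
python3 f.py w5
```

```text
11.95 [-8.1  0.7 17.2]
R key z near front edge 0.1347
L key z near front edge 0.1346
drawer top front x [0.4297 0.4309 0.436 ] 7212
```

Call:
play_rows:
  commands:
    - {"translation":[0,0,0],"rot":[0,0,0]}
    - {"translation":[0,0,0],"rot":[0,0,0]}
    - {"translation":[0,0,0],"rot":[0,0,0]}
    - {"translation":[0,0,0],"rot":[0,0,0]}
    - {"translation":[0,0,0],"rot":[0,0,0]}
    - {"translation":[0,0,0],"rot":[0,0,0]}
    - {"translation":[0,0,0],"rot":[0,0,0]}
    - {"translation":[0,0,0],"rot":[0,0,0]}

```text
t: 12.67
tool_pos: [0.5283, -0.0203, 0.0629]
tcp_rot: [-0.001, 1.0, -0.0, 0.0]
wrist_force: [-7.7, 0.8, 17.4]
opening: 0.0505
grip_force: 8.6
```

```bash
python3 f.py w6
```

```text
12.6667 [-7.7  0.8 17.4]
R key z near front edge 0.1346
L key z near front edge 0.1347
drawer top front x [0.4255 0.4267 0.4319] 7518
```

Call:
play_rows:
  commands:
    - {"translation":[0,0,0],"rot":[0,0,0]}
    - {"translation":[0,0,0],"rot":[0,0,0]}
    - {"translation":[0,0,0],"rot":[0,0,0]}
    - {"translation":[0,0,0],"rot":[0,0,0]}
    - {"translation":[0,0,0],"rot":[0,0,0]}
    - {"translation":[0,0,0],"rot":[0,0,0]}
    - {"translation":[0,0,0],"rot":[0,0,0]}
    - {"translation":[0,0,0],"rot":[0,0,0]}

```text
t: 13.38
tool_pos: [0.5283, -0.0203, 0.0629]
tcp_rot: [-0.001, 1.0, -0.0, 0.0]
wrist_force: [-7.8, 1.8, 17.8]
opening: 0.0506
grip_force: 8.6
```

```bash
python3 f.py w7
```

```text
13.3833 [-7.8  1.8 17.8]
R key z near front edge 0.1349
L key z near front edge 0.1347
drawer top front x [0.4255 0.4267 0.432 ] 7529
```

View pics/w7.png

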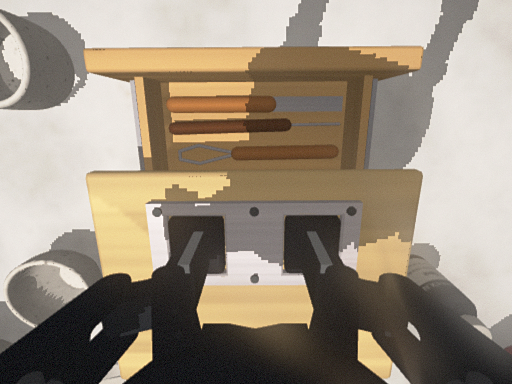

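The drawer is fully open: its front face is steady at x≈0.4255, the tools are visible (rows 80–165), and the cup is well clear at top left. Releasing.

Call:
play_rows:
  commands:
    - {"translation":[0,0,-4],"rot":[0,0,0]}
    - {"translation":[0,0,-9],"rot":[0,0,0]}
    - {"translation":[0,0,-16],"rot":[0,0,0]}
    - {"translation":[0,0,-30],"rot":[0,0,0]}
    - {"translation":[0,0,-55],"rot":[0,0,0]}
    - {"translation":[0,0,-80],"rot":[0,0,0]}
    - {"translation":[0,0,-100],"rot":[0,0,0]}
    - {"translation":[0,0,-100],"rot":[0,0,0]}

```text
t: 14.1
tool_pos: [0.531, -0.0209, 0.1656]
tcp_rot: [-0.001, 1.0, -0.001, 0.004]
wrist_force: [0.6, 0.6, 0.7]
opening: 0.0504
grip_force: 0.0
```

```bash
python3 f.py w8; python3 c.py w9; python3 g.py .5 0 .2 90
```

```text
14.1 [0.6 0.6 0.7]
R key z near front edge 0.2621
L key z near front edge 0.2613
drawer top front x [0.4254 0.4263 0.4317] 2601
cup ((429.44354248046875, -121.26825714111328), 90.7304916381836) 1901
0.072 16096 [ 0.4871 -0.1118  0.0725] [0.63  0.073 0.083] ((558.904052734375, -19.545082092285156), (142.23080444335938, 184.38035583496094), 0.47674471139907837)
0.092 2930 [ 0.5113 -0.0667  0.092 ] [0.6276 0.0321 0.0983] ((569.99951171875, -17.776721954345703), (119.67980194091797, 94.12881469726562), 2.698465585708618)
t 14.2 pos [ 0.5284 -0.0203  0.1612] F [ 0.5  0.4 -1.5]
tr [ 28.3  20.3 -38.9] rot [-0.     0.002  0.001] q [-0.27  0.08  1.78  0.    1.28 -1.84]
```

View pics/w8.png

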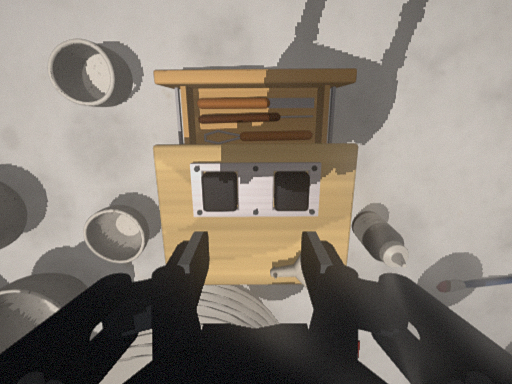

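The picture shows the drawer fully out (front at rows 70–85). The keys are up again at (220,190) and (292,190), and the cup is upright and clear at (83,72).

```bash
python3 -c "from cell import *; print(sign_off())"
```

```text
the job is handed in; nothing more can be done
None
```

The job is handed in at about 14 s: the cup was pushed clear to the right, both keys were held down until the drawer was fully out and have come up again, and I saw nothing else on the counter moved.

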